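# Clear the jammed carton from the return chute and shelve it

## Task

The orange drink carton is jammed crosswise in the blue chute, its ends caught under the side flanges: push it back up the chute until it is clear of them, lift it out, and lay it fully home in the bay with the orange label, setting it down without dropping it. Only then swing the red feed lever all the way over, away from the robot, to restart the feed. Leave all the other stock where it is.

Things in the scene. Friction and masses are not known exactly. Their poses are not given: they have to be found in the camera images.
- carton_orange_center (a point): Centre of the orange-banded white drink carton, 140 mm long (along its y axis) and 54 x 54 mm across, square edges; orange cap at its +y end (adds 8 mm); rigid, 0.25 to 0.5 kg. Starts lying across the chute, y axis along the chute's y, z square to the chute floor. It stays on the slope where it is left.
- trough: Fixed blue chute with a bare metal floor. Origin on the floor surface, mid-width, where the carton rests against the shoulders. x points up the slope (10 degrees, away from the robot), y across, z square to the floor. Floor from x = -70 to 220 mm; 166 mm wide inside; side walls 30 mm high beyond the flanges, open above. The carton starts with its centre near x = 31 mm.
- outlet (a point): On the chute floor, middle of the outlet: for chute x below 0 a solid shoulder on each side, 62 mm high, leaves a passage 90 mm wide (y from -45 to 45 mm), open above, where fingers can reach down behind the carton. Axes as the chute.
- flange_end (a point): Mid-width, at the upper end (chute x = 60 mm) and top (62 mm above the floor) of the two side flanges. They run from chute x = 0 to 60 mm, 58 to 62 mm above the floor, over y beyond 45 mm on either side; open between. The carton can be lifted once its centre is past chute x = 90 mm. Axes as the chute.
- bay_orange_floor (a point): Centre of the inner floor of the fixed bay with orange label plates at its ends and an orange floor strip. x along the bay, y across, z up. Inside 162 x 62 mm; walls 4 mm thick, 18 mm above this floor. The carton lies in it lengthwise, either way round, its centre 27 mm above this point. Bays are side by side, 105 mm between centres; label plates reach 112 mm from the centre.
- bay_green_floor (a point): The same for the bay with green labels (empty).
- bay_yellow_floor (a point): The same for the bay with yellow labels (holds the yellow carton).
- feed_base: Grey block of the feed lever, 70 x 50 x 25 mm, fixed to the table between chute and rack; origin under its centre. Its x axis is the direction in which the lever swings over (away from the robot), z up. The lever's hinge lies 22 mm above this origin, along y.
- feed_tip (a point): Centre of the red ball, 26 mm across, at the end of the lever: 80 mm from the hinge, on a steel rod 10 mm thick. At joint value 0 it is 38 mm to the -x side of the block's centre and 92 mm above the table; at 1.0 rad 38 mm to the +x side, at the same height.
- feed (a joint): Angle of the red lever: 0 leaning towards the robot (stopped), 1.0 rad fully over, away from the robot (running). Turns in the vertical plane of its block's x axis. Stays where it is left; a light push of a few newtons moves it.
- carton_yellow_center (a point): Centre of a yellow-banded carton, 140 mm long (along its y axis) and 54 x 54 mm across, square edges, lying in the yellow bay. Leave alone.
- carton_green: Green-banded carton, 140 mm long (along its y axis) and 54 x 54 mm across, square edges, origin under its centre, lying on the table on the robot side of the rack. Leave alone.
- can_red: Red drink can, 66 mm across, 113 mm high, standing; origin under its centre. Leave alone.
- can_red2: Another red can, the same. Leave alone.
- sauce: Amber sauce bottle, 64 mm across, 190 mm high, standing at the right of the table; origin under its centre. Leave alone.
- jar: Green jar with a brass lid, 80 mm across, 110 mm high, standing at the left; origin under its centre. Leave alone.
Not all that is in view belongs to the job. What is shaped like the part that bears carton_orange_center but purple is not meant.

How it is judged (in metres and radians):
On the way, in this order (a step that is already met when the one before it is completed fails the run):
1. the orange carton has been moved up the chute, clear of the flanges, still low in the chute (x of carton_orange_center in the frame of trough between 0.088 and 0.21 m and y of carton_orange_center in the frame of trough between -0.05 and 0.05 m and z of carton_orange_center in the frame of trough below 0.045 m), for 0.1 s.
2. the orange carton is lifted out of the chute (z of carton_orange_center in the frame of trough above 0.07 m), for 0.1 s.
3. the orange carton lies fully home in the orange bay, let go and at rest (x of carton_orange_center in the frame of bay_orange_floor between -0.014 and 0.014 m and y of carton_orange_center in the frame of bay_orange_floor between -0.008 and 0.008 m and z of carton_orange_center in the frame of bay_orange_floor between 0.022 and 0.031 m and angle between the y axis of carton_orange_center and the x axis of bay_orange_floor, either way round below 0.09 rad and linear speed of carton_orange below 0.03 m/s and angular speed of carton_orange below 0.2 rad/s and contact force between carton_orange and the fingers below 0.1 N), for 0.2 s.
4. the feed lever is all the way over (value of joint feed above 0.9 rad), for 0.2 s.
At the end, for the whole second after the job is handed in: Orange carton flat in the orange bay (centre within 14 mm along, 8 mm across the bay centre, 22 to 31 mm above its floor, within 0.09 rad of lengthwise), at rest; feed lever past 0.9 rad; every other carton, can, bottle and jar within 20 mm of its start (x of carton_orange_center in the frame of bay_orange_floor between -0.014 and 0.014 m and y of carton_orange_center in the frame of bay_orange_floor between -0.008 and 0.008 m and z of carton_orange_center in the frame of bay_orange_floor between 0.022 and 0.031 m and angle between the y axis of carton_orange_center and the x axis of bay_orange_floor, either way round below 0.09 rad and linear speed of carton_orange below 0.03 m/s and angular speed of carton_orange below 0.2 rad/s and value of joint feed above 0.9 rad and distance of each of carton_yellow_center, carton_green, can_red, can_red2, sauce, jar from where it was at the start of the episode below 0.02 m); the robot touches nothing.
It fails at once if the feed lever is swung over (past 0.5 rad) while the orange carton is not in its bay (value of joint feed above 0.5 rad and not (x of carton_orange_center in the frame of bay_orange_floor between -0.014 and 0.014 m and y of carton_orange_center in the frame of bay_orange_floor between -0.008 and 0.008 m and z of carton_orange_center in the frame of bay_orange_floor between 0.022 and 0.031 m and angle between the y axis of carton_orange_center and the x axis of bay_orange_floor, either way round below 0.09 rad)).
It fails at once if the orange carton is dropped (falls freely faster than 0.6 m/s, about 18 mm) (linear speed of carton_orange above 0.6 m/s and contact force between carton_orange and the fingers below 0.3 N).
It fails at once if other stock is moved by more than 30 mm (distance of any of carton_yellow_center, carton_green, can_red, can_red2, sauce, jar from where it was at the start of the episode above 0.03 m).
It also fails if it takes over 64 s, if anything falls off the work surface, if the arm or the gripper's body presses on something with over 40 N, if the wrist force passes 120 N, or if a joint passes its speed limit or range.

## Robot

A 6-joint arm with a two-finger parallel gripper is mounted at the origin on the work surface. World frame = base frame: x ahead of the robot, y to its left, z up, the work surface at z = 0. Lengths are in m, angles in degrees, forces in N, time in s.
With the tool pointing down it reaches from about 0.25 to 0.725 m from the base axis. Payload 9.7 kg.
Tool frame: the origin (TCP) lies between the finger pads; the fingertips stand 17 mm ahead of it and the grasp point (between the pads) lies 2 mm behind it; z points along the fingers, y is the direction in which the jaws open and shut (so a half turn about z gives the same grasp; the last joint's range is limited). The gripper opens to 85 mm and grips with 20 to 120 N. Pads are 22 mm wide; open, the fingers measure 114 mm over their backs; the gripper's body (76 mm by 85 mm) begins 54 mm behind the grasp point. The pads swing forward as they close: fully open they stand 13 mm farther back than shut.
Start: joints at [74.485, 4.979, 10.078, 95.1, 0, 90], TCP at [0.147, 0.53, 0.248] pointing down, gripper open.
Joint ranges: [-179.16, 179.16], [-48.56, 103.87], [-65.8, 70.77], [-126.05, 130.52], [-82.76, 87.17], [-180, 180]. Speed limits (degrees/s): [127.2, 127.2, 147.25, 180, 180, 180].

## Interface

Orientations are given as [roll, pitch, yaw] about the fixed x, y, z axes, in that order (R = Rz(yaw) Ry(pitch) Rx(roll)).
In Python, from workcell import monitor, cams, order gives the robot as it stands. The module is installed in compiled form; this text tells all that it offers.
- The arm moves only by the shell command python3 -m handwheel 'ROWS' [OPENING] [FORCE]. ROWS is JSON, a list of rows, each a list of 6 numbers: the shift along the tool's x, y, z in m, then the turn, a rotation vector about the tool's x, y, z in degrees. In form: [[tx, ty, tz, wx, wy, wz], ...]. A call has exactly 8 rows; each row shifts and turns the commanded pose from where the row before left it, along the tool's axes as they then stand; what a row does not reach is not made up. A row lasts 1/12 s, in which the tool goes at most 41.7 mm and 7.16 degrees, less where a joint would pass 70% of its speed; a pose out of reach is approached as far as the arm can. A call is refused whole if a number of a shift passes 0.0417 or a number of a turn 7.16, either way. A call with a gripper value outside its range is refused whole. OPENING is the opening, from -1 (shut) to 1 (fully open), set as the call begins (- or left out, the last holds). The fingers move at their own pace and stop on an object; FORCE is the grip in N (left out, the last holds). Time passes only in rows, so rows that do not move let the fingers close, or fill a call up. It gives the time, the measured TCP pose, the force and the opening at its end, in the units of the state.
- monitor.get_obs(): the state, without advancing time (a new reading comes with each control period).
- cams.camera(name): name is "side" or "top"; returns a dict with "img" (420x560x3 uint8, red, green, blue), "depth" (420x560 float32, m along the optical axis (not along the pixel's ray), 0 where there is no reading), "fx", "fy", "cx", "cy" (pixels), "rvec" (rotation vector, rad) and "tvec" (3), from world to camera coordinates, as OpenCV has them. Camera axes: x right, y down, z forward; pixel columns grow to the right and rows downward; lengths in m; the calibration is good to about 2 mm. A picture is of the moment at which its call begins.
- order.job_done(): hands the job in, once; it reports no verdict.
The state is a dict: "time": time; "q": joint angles; "qd": joint speeds; "joint_efforts": joint torques, N m; "ee_pos": TCP position; "tcp_rot": TCP orientation; "wrist_force": force on the tool from outside, world axes, zero at the start; "torque": the same for the moment, N m; "opening": finger opening in m.
Only numpy, scipy, OpenCV 4.12 (cv2) and the standard library are available. Lean on these libraries where they do the work, as an engineer would, in place of code of your own. Each camera call takes 0.05 s, during which the arm holds its last target. There are 200 camera calls.

## Working session

There is one attempt and no reset: what is moved stays moved. The work goes in short steps, Python scripts to look and compute and a shell command to move; the robot and the scene stay as the last step left them, time stands still between calls to the robot, and variables do not carry over. Pictures are saved under pics/ and viewed, about 8 in all and at most 12, crops included, and the job is handed in when it is done.

```bash
mkdir -p pics
cat > h.py <<'E'
import numpy as np, cv2
from workcell import monitor, cams, order
def snap(n):
    c=cams.camera(n); R=cv2.Rodrigues(np.array(c["rvec"],float))[0]; t=np.array(c["tvec"],float).ravel()
    v,u=np.mgrid[0:420,0:560]; d=c["depth"]
    P=np.stack([(u-c["cx"])/c["fx"]*d,(v-c["cy"])/c["fy"]*d,d],-1)
    c["W"]=(P-t)@R; c["W"][d==0]=np.nan; c["R"]=R; c["t"]=t
    return c
def save(n,img,s=1):
    cv2.imwrite("pics/"+n,cv2.resize(img[...,::-1],None,fx=s,fy=s,interpolation=cv2.INTER_CUBIC))
E
python3 - <<'E'
from h import *
for n in("side","top"):
    c=snap(n); save(n+"0.png",c["img"],1.4); np.savez(n+"0.npz",W=c["W"],img=c["img"])
    print(n,c["fx"],c["R"].round(3).tolist(),(-c["R"].T@c["t"]).round(3))
print(monitor.get_obs())
E
```

```text
side 541.4639137001244 [[0.703, -0.711, -0.005], [-0.539, -0.528, -0.656], [0.464, 0.464, -0.755]] [-0.299 -0.82   1.389]
top 445.4306634638327 [[0.012, -1.0, -0.004], [-0.987, -0.012, -0.163], [0.163, 0.006, -0.987]] [ 0.285 -0.024  1.564]
{'time': 0.1, 'q': array([7.44841413e+01, 5.00935043e+00, 1.00390407e+01, 9.50979251e+01,
       1.03522781e-04, 8.99993338e+01]), 'qd': array([-0.02387227, -0.06589144,  0.11177464,  0.15798129, -0.00166333,
        0.07529637]), 'joint_efforts': array([-4.46418117e-04, -5.21563125e+01,  4.65654302e+01,  1.58645154e-02,
        2.72455935e-05,  1.79082588e-05]), 'ee_pos': array([0.14708152, 0.52979118, 0.24764091]), 'tcp_rot': array([-1.79931765e+02, -1.04316094e-04,  1.64484807e+02]), 'wrist_force': array([-0.33171039,  0.52495659,  0.6288327 ]), 'torque': array([-0.02607911,  0.02182253,  0.01022442]), 'opening': 0.08508461452606286}
```

View pics/top0.png

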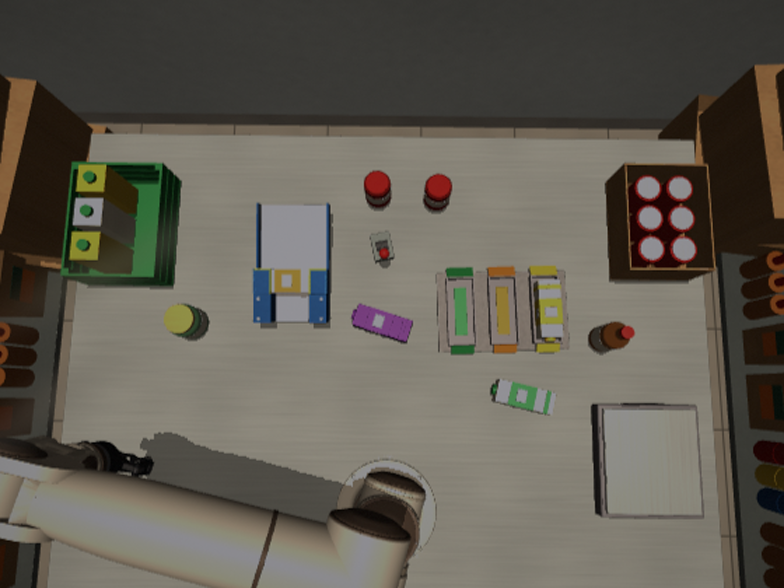

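View pics/side0.png

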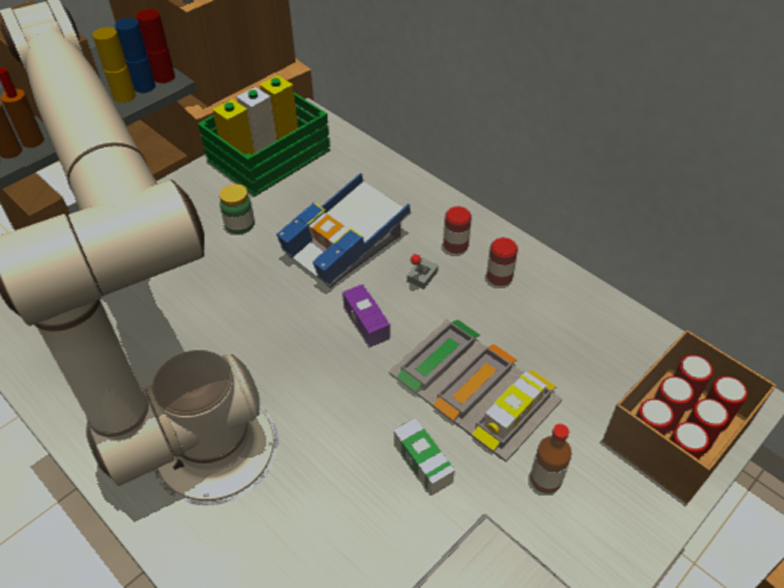

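Top view (scaled 1.4): chute around (290,265) with the jammed carton at (288,281), lever ball (383,252), orange bay (502,311) between green and yellow, purple decoy (382,322). The side view agrees. Next I'll measure.

Run:
```python
from h import *
def comps(n,lo,hi,box,zmin=-.01,mina=6):
    d=np.load(n+"0.npz"); W=d["W"]; h=cv2.cvtColor(d["img"],cv2.COLOR_RGB2HSV)
    m=cv2.inRange(h,lo,hi)>0
    with np.errstate(invalid='ignore'):
        m&=(W[...,0]>box[0])&(W[...,0]<box[1])&(W[...,1]>box[2])&(W[...,1]<box[3])&(W[...,2]>zmin)
    k,l,s,c=cv2.connectedComponentsWithStats(m.astype(np.uint8))
    for i in range(1,k):
        if s[i,4]>=mina:
            p=W[l==i]; r=cv2.minAreaRect((p[:,:2]*1000).astype(np.float32))
            print(n,s[i,4],"med",np.median(p,0).round(4),"min",np.percentile(p,2,0).round(3),"max",np.percentile(p,98,0).round(3),"rect",np.round(r[0],1),np.round(r[1],1),round(r[2],1))
B=(.2,.9,-.5,.4)
for n in("top","side"):
    print("orange");comps(n,(10,120,80),(20,255,255),B)
    print("green");comps(n,(50,90,40),(75,255,255),B,mina=30)
    print("yellow");comps(n,(23,120,80),(32,255,255),B,mina=30)
    print("blue");comps(n,(100,100,40),(125,255,255),B,mina=30)
    print("red");comps(n,(0,150,80),(6,255,255),B,mina=10)
    print("purple");comps(n,(135,80,40),(160,255,255),B,mina=30)
# floor plane of chute & feedbase
W=np.load("top0.npz")["W"]
for u,v in [(200,160),(230,160),(200,180),(230,180),(215,170),(185+25,225),(205,222)]: print(u,v,W[v,u].round(4))
print(W[165:190,262:284,2].round(3)[::3,::2])
```

```text
orange
top 122 med [ 0.5842 -0.2789  0.0261] min [ 0.571 -0.312  0.   ] max [ 0.596 -0.248  0.036] rect [ 583.7 -282.6] [27.7 71.7] 8.1
top 14 med [0.5155 0.2488 0.0894] min [0.515 0.228 0.086] max [0.516 0.27  0.094] rect [515.2 248.6] [ 1.2 43.9] 0.0
top 95 med [ 0.3896 -0.2849  0.0272] min [ 0.382 -0.312  0.019] max [ 0.399 -0.26   0.037] rect [ 390.6 -285.9] [17.5 53.9] 1.0
green
top 99 med [ 0.5801 -0.1748  0.0263] min [ 0.571 -0.206  0.018] max [ 0.592 -0.143  0.036] rect [ 580.2 -174.3] [20.9 65.2] 5.3
top 271 med [ 0.4816 -0.1786  0.016 ] min [ 0.426 -0.193  0.008] max [ 0.539 -0.165  0.022] rect [ 483.  -177.8] [113.9  29.1] 2.1
top 98 med [ 0.387  -0.1809  0.0278] min [ 0.377 -0.208  0.019] max [ 0.394 -0.153  0.036] rect [ 385.8 -180.8] [17.4 55.8] 0.9
top 218 med [ 0.2744 -0.3239  0.054 ] min [ 0.248 -0.351  0.047] max [ 0.304 -0.29   0.061] rect [ 275.4 -320.6] [60.6 53.4] 76.9
top 40 med [ 0.2618 -0.3781  0.0531] min [ 0.239 -0.387  0.047] max [ 0.286 -0.37   0.059] rect [ 262.9 -379. ] [10.  50.9] 78.0
yellow
top 125 med [ 0.5867 -0.3839  0.0264] min [ 0.574 -0.416  0.
[... 4407 characters left out ...]
0.001 -0.004  0.01  -0.004  0.001
   0.002]
 [-0.005  0.024  0.029  0.027  0.028  0.021  0.021  0.025 -0.     0.001
   0.003]
 [-0.004 -0.006  0.028  0.021  0.033  0.023  0.023  0.023  0.022  0.001
   0.004]
 [ 0.003 -0.002  0.025  0.034  0.023  0.038  0.033  0.039  0.031 -0.003
   0.002]
 [ 0.002 -0.009  0.019  0.026  0.032  0.059  0.054  0.031  0.026 -0.001
  -0.   ]
 [-0.002 -0.007  0.003  0.021  0.022  0.105  0.112  0.106  0.027  0.024
  -0.007]
 [ 0.009 -0.002 -0.005  0.031  0.022  0.099  0.101  0.099  0.025  0.024
  -0.002]
 [ 0.001  0.002 -0.003  0.027  0.022  0.014  0.008  0.001 -0.002  0.001
  -0.003]
 [-0.005 -0.001 -0.002 -0.001  0.003  0.004 -0.002  0.003 -0.005 -0.009
   0.002]]
```

```bash
cat >> h.py <<'E'
from scipy.spatial.transform import Rotation as Ro
def rel(p,rpy):
    o=monitor.get_obs(); r=Ro.from_euler("xyz",o["tcp_rot"],degrees=True); T=Ro.from_euler("xyz",rpy,degrees=True)
    w=(r.inv()*T).as_rotvec(degrees=True)
    d=np.array(p)-o["ee_pos"]
    print("t%.2f at"%o["time"],o["ee_pos"].round(4),o["tcp_rot"].round(1),"F",o["wrist_force"].round(1),"op %.4f"%o["opening"])
    print("  shift now-frame mm",(r.inv().apply(d)*1e3).round(1)," shift target-frame mm",(T.inv().apply(d)*1e3).round(1)," turn",w.round(2))
# chute
C0=np.array([.518,.235,.0343]); a=np.radians(10)
def chute(s,y,h): return C0+s*np.array([np.cos(a),0,np.sin(a)])+np.array([0,y,0])+h*np.array([-np.sin(a),0,np.cos(a)])
CH=[180,10,90]
CH=Ro.from_matrix(np.array([[0,1,0],[np.cos(a),0,np.sin(a)],[np.sin(a),0,-np.cos(a)]]).T).as_euler("xyz",degrees=True)
E
python3 -m handwheel '[[0,0,0,0,0,7],[0,0,0,0,0,7],[0,0,0,0,0,7],[0,0,0,0,0,7],[0,0,0,0,0,7],[0,0,0,0,0,7],[0,0,0,0,0,7],[0,0,0,0,0,7]]' 1 40
python3 -m handwheel '[[0,0,0,0,0,7],[0,0,0,0,0,7],[0,0,0,0,0,4.5],[0,0,0,-5,0,0],[0,0,0,-5,0,0],[0,0,0,0,0,0],[0,0,0,0,0,0],[0,0,0,0,0,0]]'
python3 - <<'E'
from h import *
print(CH); rel(chute(31,5,.130) if 0 else chute(.031,.004,.130),CH); rel(chute(.031,.004,.027),CH)
# feed block and chute yaw fits
d=np.load("top0.npz"); W=d["W"]
m=(abs(W[...,0]-.645)<.05)&(abs(W[...,1]-.01)<.05)&(W[...,2]>.014)&(W[...,2]<.04)
print("block",cv2.minAreaRect((W[m][:,:2]*1000).astype(np.float32)),W[m].mean(0))
h=cv2.cvtColor(d["img"],cv2.COLOR_RGB2HSV)
b=(cv2.inRange(h,(100,100,40),(125,255,255))>0)&(W[...,0]>.58)&(W[...,0]<.73)
for lo,hi in((.13,.18),(.3,.34)):
    q=W[b&(W[...,1]>lo)&(W[...,1]<hi)]; print("wall yaw",np.degrees(np.polyfit(q[:,0],q[:,1],1)[0]),q[:,1].mean())
E
```

```text
time: 0.77
ee_pos: [0.1471, 0.5298, 0.2479]
tcp_rot: [-180.0, 0.0, 108.1]
wrist_force: [-0.2, 0.0, -1.1]
opening: 0.0853
time: 1.43
ee_pos: [0.1469, 0.5299, 0.2481]
tcp_rot: [170.1, 0.0, 90.0]
wrist_force: [-0.4, 0.2, 0.3]
opening: 0.0854
[170.   0.  90.]
t1.43 at [0.1469 0.5299 0.2481] [170.1   0.   90. ] F [-0.4  0.2  0.3] op 0.0854
  shift now-frame mm [-291.   359.6  144.3]  shift target-frame mm [-290.9  359.4  145. ]  turn [-0.12  0.02  0.02]
t1.43 at [0.1469 0.5299 0.2481] [170.1   0.   90. ] F [-0.4  0.2  0.3] op 0.0854
  shift now-frame mm [-290.9  359.8  247.3]  shift target-frame mm [-290.9  359.4  248. ]  turn [-0.12  0.02  0.02]
block ((644.9315185546875, 21.544429779052734), (71.89665985107422, 49.616336822509766), 12.121002197265625) [0.64702316 0.02275995 0.02604377]
wall yaw 0.604604274921066 0.15269640054911737
wall yaw 0.4360181975595505 0.32311908370568243
```

```bash
python3 -m handwheel '[[-0.024,0.030,0.010,0,0,0],[-0.024,0.030,0.010,0,0,0],[-0.024,0.030,0.010,0,0,0],[-0.024,0.030,0.010,0,0,0],[-0.024,0.030,0.010,0,0,0],[-0.024,0.030,0.010,0,0,0],[-0.024,0.030,0.010,0,0,0],[-0.024,0.030,0.010,0,0,0]]'
python3 -m handwheel '[[-0.024,0.030,0.013,0,0,0],[-0.024,0.030,0.013,0,0,0],[-0.025,0.030,0.013,0,0,0],[-0.025,0.030,0.013,0,0,0],[0,0,0.010,0,0,0],[0,0,0,0,0,0],[0,0,0,0,0,0],[0,0,0,0,0,0]]'
python3 - <<'E'
from h import *
rel(chute(.031,.004,.027),CH)
a=snap("side")["img"];b=snap("top")["img"]
A=cv2.resize(a[110:230,180:330],(750,600),interpolation=cv2.INTER_CUBIC);B=cv2.resize(b[140:240,160:260],(600,600),interpolation=cv2.INTER_CUBIC)
save("near.png",np.hstack([cv2.resize(A,(450,360)),cv2.resize(B,(350,360))]))
E
```

```text
time: 2.1
ee_pos: [0.399, 0.3361, 0.2111]
tcp_rot: [170.1, -0.1, 89.9]
wrist_force: [0.1, 0.7, -0.3]
opening: 0.0856
time: 2.77
ee_pos: [0.5258, 0.2403, 0.1714]
tcp_rot: [170.0, -0.0, 90.0]
wrist_force: [-0.2, -0.7, 0.9]
opening: 0.0857
t2.77 at [0.5258 0.2403 0.1714] [170.  -0.  90.] F [-0.2 -0.7  0.9] op 0.0857
  shift now-frame mm [ -1.4  -0.5 106.7]  shift target-frame mm [ -1.3  -0.5 106.7]  turn [-0.02 -0.04  0.01]
```

View pics/near.png

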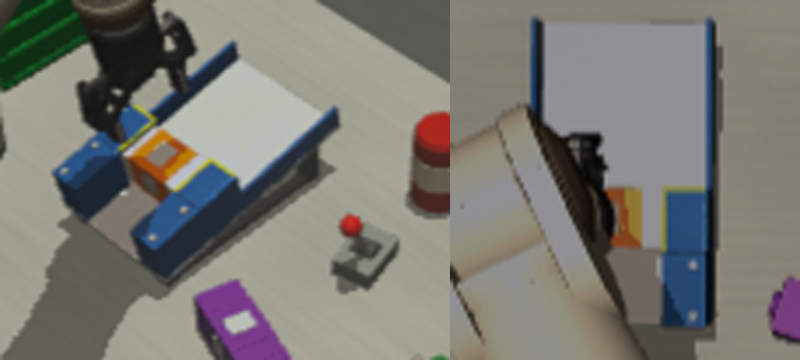

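Gripper hovers above the carton (side crop, about (135,90)), one finger each side along the slope; the label at (160,155) lies between the flanges. Descending.

```bash
python3 -m handwheel '[[0,0,0.018,0,0,0],[0,0,0.018,0,0,0],[0,0,0.018,0,0,0],[0,0,0.015,0,0,0],[0,0,0.008,0,0,0],[0,0,0.005,0,0,0],[0,0,0,0,0,0],[0,0,0,0,0,0]]'
python3 -m handwheel '[[0,0,0.006,0,0,0],[0,0,0.006,0,0,0],[0,0,0.006,0,0,0],[0,0,0.005,0,0,0],[0,0,0,0,0,0],[0,0,0,0,0,0],[0,0,0,0,0,0],[0,0,0,0,0,0]]'
python3 - <<'E'
from h import *
rel(chute(.031,.004,.027),CH)
a=snap("side")["img"];save("down.png",a[90:240,170:340],4)
E
```

```text
time: 3.53
ee_pos: [0.5405, 0.2403, 0.0911]
tcp_rot: [170.0, -0.0, 90.0]
wrist_force: [-0.9, -0.3, -0.6]
opening: 0.0853
time: 4.2
ee_pos: [0.5446, 0.2399, 0.0678]
tcp_rot: [170.0, -0.0, 90.0]
wrist_force: [0.1, -0.0, 0.6]
opening: 0.0853
t4.20 at [0.5446 0.2399 0.0678] [170.  -0.  90.] F [ 0.1 -0.   0.6] op 0.0853
  shift now-frame mm [-0.9 -1.   1.4]  shift target-frame mm [-0.9 -1.   1.4]  turn [ 0.02 -0.01 -0.02]
```

View pics/down.png

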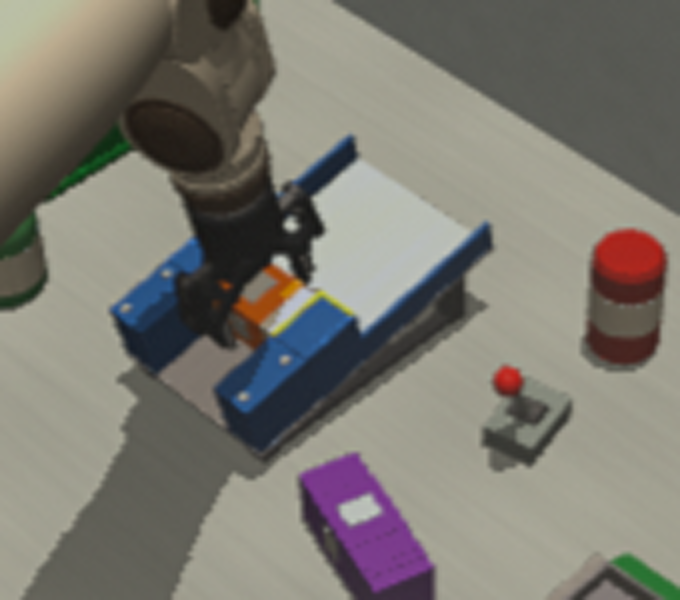

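```bash
python3 -m handwheel '[[0,0.006,0,0,0,0],[0,0.008,0,0,0,0],[0,0.008,0,0,0,0],[0,0.008,0,0,0,0],[0,0.008,0,0,0,0],[0,0.008,0,0,0,0],[0,0,0,0,0,0],[0,0,0,0,0,0]]'
python3 -m handwheel '[[0,0.008,0,0,0,0],[0,0.008,0,0,0,0],[0,0.008,0,0,0,0],[0,0.008,0,0,0,0],[0,0.006,0,0,0,0],[0,0.004,0,0,0,0],[0,0,0,0,0,0],[0,0,0,0,0,0]]'
python3 - <<'E'
from h import *
rel(chute(.121,.005,.027),CH)
a=snap("side")["img"];save("pushed.png",a[90:240,170:340],4)
E
```

```text
time: 4.92
ee_pos: [0.5906, 0.2397, 0.0755]
tcp_rot: [170.0, 0.0, 90.0]
wrist_force: [-0.3, -0.4, -0.1]
opening: 0.0855
time: 5.58
ee_pos: [0.6317, 0.2398, 0.083]
tcp_rot: [170.0, -0.0, 90.0]
wrist_force: [0.5, -0.8, -0.2]
opening: 0.0852
t5.58 at [0.6317 0.2398 0.083 ] [170.  -0.  90.] F [ 0.5 -0.8 -0.2] op 0.0852
  shift now-frame mm [0.2 0.6 1.2]  shift target-frame mm [0.2 0.6 1.2]  turn [ 0.05  0.   -0.03]
```

View pics/pushed.png

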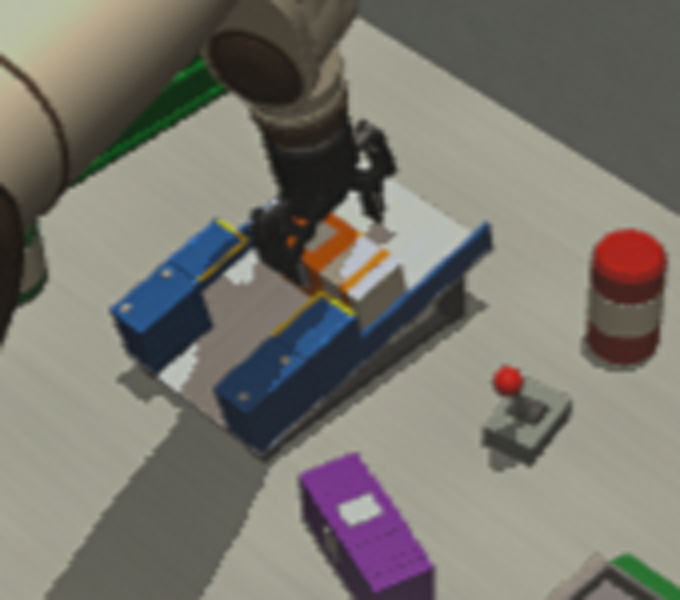

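The carton (345,265) is clear of the flanges, straight, rear finger against it. Gripping now and lifting square to the floor.

```bash
python3 -m handwheel '[[0,0,0,0,0,0],[0,0,0,0,0,0],[0,0,0,0,0,0],[0,0,0,0,0,0],[0,0,0,0,0,0],[0,0,0,0,0,0],[0,0,0,0,0,0],[0,0,0,0,0,0]]' -1 60
python3 -m handwheel '[[0,0,0,0,0,0],[0,0,0,0,0,0],[0,0,-0.005,0,0,0],[0,0,-0.010,0,0,0],[0,0,-0.015,0,0,0],[0,0,-0.018,0,0,0],[0,0,-0.018,0,0,0],[0,0,-0.018,0,0,0]]'
python3 -m handwheel '[[0,0,-0.018,0,0,0],[0,0,-0.018,0,0,0],[0,0,-0.018,0,0,0],[0,0,-0.018,0,0,0],[0,0,-0.012,0,0,0],[0,0,-0.006,0,0,0],[0,0,0,0,0,0],[0,0,0,0,0,0]]'
python3 - <<'E'
from h import *
rel([.487,-.284,.20],[180,0,1.8])
a=snap("side")["img"];b=snap("top")["img"];save("lift.png",np.hstack([a[60:260,170:370],b[110:310,150:350]]),2)
E
```

```text
time: 6.3
ee_pos: [0.6306, 0.2399, 0.0832]
tcp_rot: [170.0, -0.0, 90.0]
wrist_force: [-5.7, 0.2, 4.6]
opening: 0.0533
time: 6.97
ee_pos: [0.6163, 0.2397, 0.1668]
tcp_rot: [170.0, 0.0, 90.0]
wrist_force: [-0.2, -0.7, -2.9]
opening: 0.0531
time: 7.63
ee_pos: [0.6009, 0.2398, 0.2536]
tcp_rot: [170.0, 0.0, 90.0]
wrist_force: [-0.2, 0.3, -5.1]
opening: 0.0531
t7.63 at [0.6009 0.2398 0.2536] [170.   0.  90.] F [-0.2  0.3 -5.1] op 0.0531
  shift now-frame mm [-523.8 -121.4   33.2]  shift target-frame mm [-130.3  520.    53.6]  turn [ 7.93 -7.66 87.94]
```

View pics/lift.png

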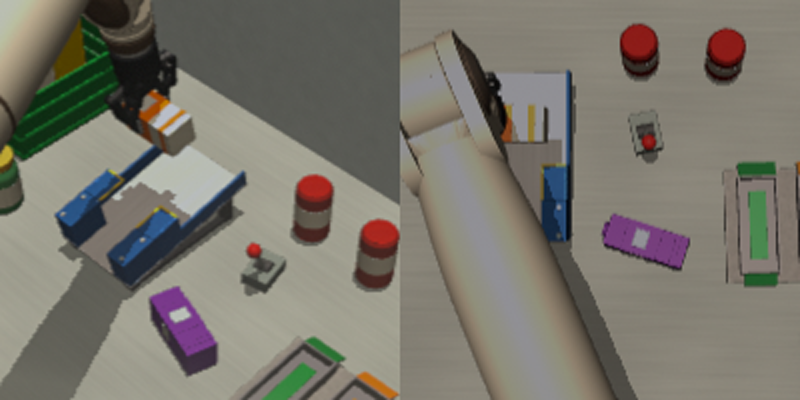

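```bash
python3 -m handwheel '[[0,0,0,5,0,0],[0,0,0,5,0,0],[-0.015,-0.003,0,0,0,0],[-0.025,-0.005,0,0,0,0],[-0.035,-0.008,0,0,0,0],[-0.037,-0.008,0,0,0,0],[-0.037,-0.008,0,0,0,0],[-0.037,-0.008,0,0,0,0]]'
python3 -m handwheel '[[-0.037,-0.008,0,0,0,0],[-0.037,-0.008,0,0,0,0],[-0.037,-0.008,0,0,0,0],[-0.037,-0.008,0,0,0,0],[-0.037,-0.008,0,0,0,0],[-0.037,-0.008,0,0,0,0],[-0.037,-0.008,0,0,0,0],[-0.037,-0.008,0,0,0,0]]'
python3 -m handwheel '[[-0.030,-0.010,0,0,0,3],[-0.012,-0.004,0,0,0,5],[0,0,0,0,0,7],[0,0,0,0,0,7],[0,0,0,0,0,7],[0,0,0,0,0,7],[0,0,0,0,0,7],[0,0,0,0,0,7]]'
python3 -m handwheel '[[0,0,0,0,0,7],[0,0,0,0,0,7],[0,0,0,0,0,7],[0,0,0,0,0,7],[0,0,0,0,0,6],[0,0,0,0,0,4],[0,0,0,0,0,0],[0,0,0,0,0,0]]'
python3 - <<'E'
from h import *
rel([.487,-.284,.12],[180,0,1.8])
E
```

```text
time: 8.4
ee_pos: [0.5602, 0.0524, 0.2529]
tcp_rot: [-179.9, 0.0, 90.0]
wrist_force: [1.1, -0.1, -3.6]
opening: 0.0531
time: 9.07
ee_pos: [0.4959, -0.2439, 0.2533]
tcp_rot: [-179.9, -0.0, 90.0]
wrist_force: [0.7, -0.0, -4.3]
opening: 0.0533
time: 9.73
ee_pos: [0.482, -0.284, 0.253]
tcp_rot: [-179.9, 0.0, 39.6]
wrist_force: [-0.1, -0.1, -3.6]
opening: 0.0536
time: 10.4
ee_pos: [0.4821, -0.2839, 0.2534]
tcp_rot: [-180.0, 0.1, 2.1]
wrist_force: [0.1, 0.4, -4.0]
opening: 0.0531
t10.40 at [ 0.4821 -0.2839  0.2534] [-1.8e+02  1.0e-01  2.1e+00] F [ 0.1  0.4 -4. ] op 0.0531
  shift now-frame mm [  5.    0.3 133.4]  shift target-frame mm [  4.9   0.2 133.4]  turn [-0.03  0.05  0.32]
```

The grip is too low for the bay: the fingertips, about 11–16 mm above the carton's underside, would meet its 18 mm walls. I'll set the carton on clear table around (0.32, -0.09), regrip it higher and measure it there.

```bash
python3 -m handwheel '[[-0.011,-0.014,0,0,0,0],[-0.022,-0.0285,0,0,0,0],[-0.022,-0.0285,0,0,0,0],[-0.022,-0.0285,0,0,0,0],[-0.022,-0.0285,0,0,0,0],[-0.022,-0.0285,0,0,0,0],[-0.022,-0.0285,0,0,0,0],[-0.011,-0.014,0,0,0,0]]'
python3 -m handwheel '[[0,0,0.015,0,0,0],[0,0,0.030,0,0,0],[0,0,0.035,0,0,0],[0,0,0.035,0,0,0],[0,0,0.035,0,0,0],[0,0,0.030,0,0,0],[0,0,0.015,0,0,0],[0,0,0.010,0,0,0]]'
python3 -m handwheel '[[0,0,0.004,0,0,0],[0,0,0.002,0,0,0],[0,0,0.002,0,0,0],[0,0,0,0,0,0],[0,0,0,0,0,0],[0,0,0,0,0,0],[0,0,0,0,0,0],[0,0,0,0,0,0]]'
python3 - <<'E'
from h import *
rel([.32,-.09,.03],[180,0,2])
E
```

```text
time: 11.07
ee_pos: [0.319, -0.0884, 0.2543]
tcp_rot: [-180.0, -0.0, 2.2]
wrist_force: [0.5, 0.7, -3.8]
opening: 0.0534
time: 11.73
ee_pos: [0.3201, -0.09, 0.0468]
tcp_rot: [-180.0, 0.1, 2.1]
wrist_force: [-0.7, 0.3, -4.3]
opening: 0.0533
time: 12.4
ee_pos: [0.3216, -0.0904, 0.0415]
tcp_rot: [180.0, -0.0, 2.0]
wrist_force: [0.0, -0.2, -4.2]
opening: 0.0534
t12.40 at [ 0.3216 -0.0904  0.0415] [180.  -0.   2.] F [ 0.  -0.2 -4.2] op 0.0534
  shift now-frame mm [-1.5 -0.5 11.5]  shift target-frame mm [-1.5 -0.5 11.5]  turn [ 0.01 -0.03 -0.01]
```

```bash
python3 -m handwheel '[[0,0,0.002,0,0,0],[0,0,0.002,0,0,0],[0,0,0.002,0,0,0],[0,0,0.002,0,0,0],[0,0,0,0,0,0],[0,0,0,0,0,0],[0,0,0,0,0,0],[0,0,0,0,0,0]]'
python3 -m handwheel '[[0,0,0.001,0,0,0],[0,0,0.001,0,0,0],[0,0,0,0,0,0],[0,0,0,0,0,0],[0,0,0,0,0,0],[0,0,0,0,0,0],[0,0,0,0,0,0],[0,0,0,0,0,0]]'
python3 -m handwheel '[[0,0,0.001,0,0,0],[0,0,0.001,0,0,0],[0,0,0,0,0,0],[0,0,0,0,0,0],[0,0,0,0,0,0],[0,0,0,0,0,0],[0,0,0,0,0,0],[0,0,0,0,0,0]]'
```

```text
time: 13.07
ee_pos: [0.3214, -0.0904, 0.0333]
tcp_rot: [180.0, -0.0, 2.0]
wrist_force: [-0.6, 0.1, -2.6]
opening: 0.0532
time: 13.73
ee_pos: [0.3214, -0.0904, 0.0312]
tcp_rot: [180.0, -0.0, 2.0]
wrist_force: [-1.3, -0.0, -4.3]
opening: 0.0532
time: 14.4
ee_pos: [0.3214, -0.0904, 0.0292]
tcp_rot: [180.0, -0.0, 2.0]
wrist_force: [0.2, -0.0, -4.6]
opening: 0.0534
```

```bash
python3 -m handwheel '[[0,0,0.001,0,0,0],[0,0,0.001,0,0,0],[0,0,0,0,0,0],[0,0,0,0,0,0],[0,0,0,0,0,0],[0,0,0,0,0,0],[0,0,0,0,0,0],[0,0,0,0,0,0]]'
python3 - <<'E'
from h import *
a=snap("side");W=a["W"];i=a["img"]
h=cv2.cvtColor(i,cv2.COLOR_RGB2HSV)
with np.errstate(invalid='ignore'): m=(abs(W[...,0]-.32)<.1)&(abs(W[...,1]+.09)<.06)&(W[...,2]>.01)&(h[...,2]>80)
p=W[m]; print(len(p),np.percentile(p,2,0).round(3),np.percentile(p,98,0).round(3)); v,u=np.where(m); print(u.min(),u.max(),v.min(),v.max())
top=p[(p[:,0]>.36)]; print("ztop",np.percentile(top[:,2],[50,80,95]))
c0,r0=int(np.median(u)),int(np.median(v)); save("table.png",i[max(0,r0-60):r0+60,max(0,c0-75):c0+75],4)
E
```

```text
time: 15.07
ee_pos: [0.3215, -0.0904, 0.0282]
tcp_rot: [180.0, -0.0, 2.0]
wrist_force: [-4.5, -0.1, 8.7]
opening: 0.0533
3999 [ 0.224 -0.145  0.018] [ 0.379 -0.041  0.507]
200 290 141 289
ztop [0.05277307 0.45647564 0.47918524]
```

View pics/table.png

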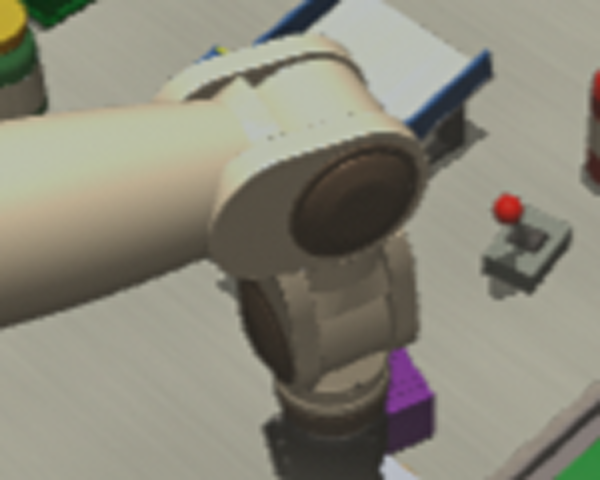

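The arm hides most of the carton; it stands on the table (force jump at TCP z 0.028). Releasing, rising 13 mm, measuring from low points only.

```bash
python3 -m handwheel '[[0,0,0,0,0,0],[0,0,0,0,0,0],[0,0,0,0,0,0],[0,0,0,0,0,0],[0,0,0,0,0,0],[0,0,-0.004,0,0,0],[0,0,-0.004,0,0,0],[0,0,-0.005,0,0,0]]' 1
python3 - <<'E'
from h import *
o=monitor.get_obs(); r=Ro.from_euler("xyz",o["tcp_rot"],degrees=True); print(o["ee_pos"].round(4),o["opening"])
for n in("side","top"):
    a=snap(n);W=a["W"];L=r.inv().apply((W-o["ee_pos"]).reshape(-1,3)).reshape(W.shape)
    with np.errstate(invalid='ignore'): m=(abs(L[...,0])<.1)&(abs(L[...,1])<.045)&(W[...,2]>.012)&(W[...,2]<.06)
    p=L[m]; print(n,len(p)); 
    if len(p): print(" tool-frame min/max",(np.percentile(p,[1,99],0)*1e3).round(1).tolist())
    np.savez("tab_"+n,L=L,W=W,img=a["img"])
    if len(p):
        t=m&(abs(W[...,2]-.054)<.006); q=L[t]; print(" top",len(q),(np.percentile(q,[1,99],0)*1e3).round(1).tolist())
        h=cv2.cvtColor(a["img"],cv2.COLOR_RGB2HSV); c=m&(cv2.inRange(h,(8,110,60),(22,255,255))>0); q=L[c]; print(" orange",len(q), np.histogram(q[:,0]*1e3,bins=range(-90,91,10))[0])
E
```

```text
time: 15.78
ee_pos: [0.3213, -0.0904, 0.0406]
tcp_rot: [-180.0, 0.0, 2.0]
wrist_force: [-0.0, 0.1, 0.4]
opening: 0.0853
[ 0.3213 -0.0904  0.0406] 0.08526800126660132
side 764
 tool-frame min/max [[-76.6, -42.9, -18.8], [98.9, 30.9, 27.3]]
 top 507 [[-75.5, -42.1, -19.0], [93.3, 29.8, -7.7]]
 orange 193 [ 0  0  5 40  2  0 32 52 34 16  4  7  1  0  0  0  0  0]
top 14
 tool-frame min/max [[82.3, -44.9, -16.8], [99.9, 43.2, 28.3]]
 top 7 [[84.6, -44.9, -16.9], [98.1, -41.2, -8.3]]
 orange 0 [0 0 0 0 0 0 0 0 0 0 0 0 0 0 0 0 0 0]
```

Run:
```python
from h import *
d=np.load("tab_side.npz");L=d["L"]*1e3;W=d["W"];h=cv2.cvtColor(d["img"],cv2.COLOR_RGB2HSV)
with np.errstate(invalid='ignore'):
  for nm,m in(("top",(abs(L[...,1])<26)&(abs(W[...,2]-.053)<.008)),("sideface",(L[...,1]>18)&(L[...,1]<38)&(W[...,2]>.012)&(W[...,2]<.045))):
    m&=abs(L[...,0])<100; x=L[m][:,0]; hh=h[m]; k=(hh[:,0]<130)|(hh[:,1]<60)
    print(nm,np.sort(x[k])[:8].round(1),np.sort(x[k])[-8:].round(1)); print(np.histogram(x[k],bins=range(-90,91,10))[0])
v,u=np.where((abs(L[...,0])<90)&(abs(L[...,1])<35)&(W[...,2]<.06)&(W[...,2]>.012));print(u.min(),u.max(),v.min(),v.max())
save("tab2.png",d["img"][v.min()-15:v.max()+20,u.min()-15:u.max()+20],5)
```

```text
top [-76.8 -76.6 -76.3 -75.7 -75.6 -75.5 -75.5 -75.3] [62.7 63.4 63.9 64.2 64.2 64.5 64.7 66.8]
[ 0 37 51 45 53 42 48 46 45 33  7  8  2  2 20 18  0  0]
sideface [-76.4 -76.3 -76.2 -76.1 -76.1 -75.9 -75.6 -75.5] [58.6 59.3 59.5 60.2 60.2 60.3 60.7 62.8]
[ 0 23 16 14 13 16 15 17 15  5  0  0  0  0  5  5  0  0]
231 275 246 289
```

View pics/tab2.png

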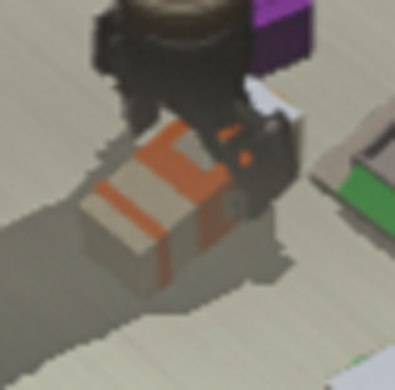

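Side view: carton body spans −76 to +64 mm along tool x (140 mm long, as it should be), so its centre is 6 mm behind the TCP, cap towards +x. I'll shift back 6 mm, regrip and carry it to the bay.

```bash
python3 -m handwheel '[[-0.003,0,0,0,0,0],[-0.003,0,0,0,0,0],[0,0,0,0,0,0],[0,0,0,0,0,0],[0,0,0,0,0,0],[0,0,0,0,0,0],[0,0,0,0,0,0],[0,0,0,0,0,0]]' 1
python3 -m handwheel '[[0,0,0,0,0,0],[0,0,0,0,0,0],[0,0,0,0,0,0],[0,0,0,0,0,0],[0,0,0,0,0,0],[0,0,0,0,0,0],[0,0,0,0,0,0],[0,0,0,0,0,0]]' -1 60
python3 -m handwheel '[[0,0,0,0,0,0],[0,0,-0.003,0,0,0],[0,0,-0.010,0,0,0],[0,0,-0.020,0,0,0],[0,0,-0.020,0,0,0],[0,0,-0.020,0,0,0],[0,0,-0.020,0,0,0],[0,0,-0.020,0,0,0]]'
python3 - <<'E'
from h import *
rel([.483,-.283,.1566],[180,0,1.8])
E
```

```text
time: 16.55
ee_pos: [0.3154, -0.0906, 0.0402]
tcp_rot: [-180.0, 0.0, 2.0]
wrist_force: [0.1, 0.7, 0.3]
opening: 0.0855
time: 17.22
ee_pos: [0.3155, -0.0907, 0.0404]
tcp_rot: [180.0, -0.0, 2.0]
wrist_force: [-0.8, -0.7, 5.6]
opening: 0.0531
time: 17.88
ee_pos: [0.315, -0.0904, 0.1543]
tcp_rot: [-180.0, 0.0, 2.0]
wrist_force: [0.8, -0.2, -4.8]
opening: 0.0529
t17.88 at [ 0.315  -0.0904  0.1543] [-180.    0.    2.] F [ 0.8 -0.2 -4.8] op 0.0529
  shift now-frame mm [161.3 198.4  -2.4]  shift target-frame mm [161.9 197.8  -2.3]  turn [-0.02  0.04  0.19]
```

```bash
python3 -m handwheel '[[0.0115,0.0141,0,0,0,0],[0.023,0.0283,0,0,0,0],[0.023,0.0283,0,0,0,0],[0.023,0.0283,0,0,0,0],[0.023,0.0283,0,0,0,0],[0.023,0.0283,0,0,0,0],[0.023,0.0283,0,0,0,0],[0.0115,0.0141,0,0,0,0.2]]'
python3 -m handwheel '[[0,0,0,0,0,0],[0,0,0.010,0,0,0],[0,0,0.015,0,0,0],[0,0,0.015,0,0,0],[0,0,0.012,0,0,0],[0,0,0.008,0,0,0],[0,0,0.004,0,0,0],[0,0,0,0,0,0]]'
python3 - <<'E'
from h import *
rel([.483,-.283,.0566],[180,0,1.8])
a=snap("side")["img"];b=snap("top")["img"]
save("bay.png",np.hstack([a[215:325,270:410],b[180:290-0,290:430-0]]),2.8)
E
```

```text
time: 18.55
ee_pos: [0.4848, -0.2854, 0.1522]
tcp_rot: [-180.0, 0.0, 1.7]
wrist_force: [-0.9, -0.2, -4.8]
opening: 0.0531
time: 19.22
ee_pos: [0.4826, -0.2823, 0.0884]
tcp_rot: [-180.0, 0.1, 1.8]
wrist_force: [0.1, -0.2, -4.0]
opening: 0.0532
t19.22 at [ 0.4826 -0.2823  0.0884] [-1.8e+02  1.0e-01  1.8e+00] F [ 0.1 -0.2 -4. ] op 0.0532
  shift now-frame mm [ 0.5  0.7 31.8]  shift target-frame mm [ 0.4  0.7 31.8]  turn [-0.04  0.06  0.  ]
```

View pics/bay.png

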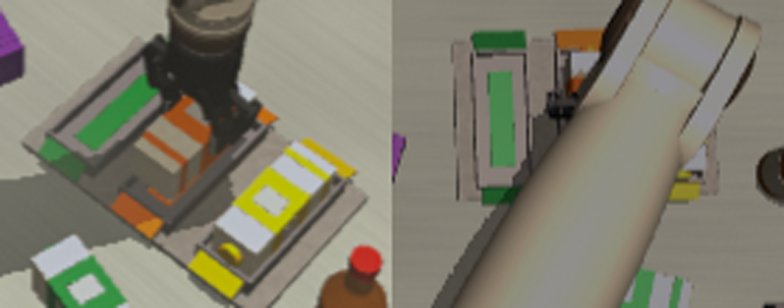

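Carton hovers lined up above the orange bay (side crop, about (180,140)), between its walls. Lowering in small steps.

```bash
python3 -m handwheel '[[0.0004,0.0007,0.003,0,0,0],[0,0,0.004,0,0,0],[0,0,0.004,0,0,0],[0,0,0.004,0,0,0],[0,0,0.003,0,0,0],[0,0,0,0,0,0],[0,0,0,0,0,0],[0,0,0,0,0,0]]'
python3 -m handwheel '[[0,0,0.002,0,0,0],[0,0,0.002,0,0,0],[0,0,0.002,0,0,0],[0,0,0,0,0,0],[0,0,0,0,0,0],[0,0,0,0,0,0],[0,0,0,0,0,0],[0,0,0,0,0,0]]'
```

```text
time: 19.98
ee_pos: [0.4836, -0.2836, 0.0713]
tcp_rot: [180.0, -0.0, 1.8]
wrist_force: [1.1, -0.1, -3.3]
opening: 0.0532
time: 20.65
ee_pos: [0.4836, -0.2836, 0.0653]
tcp_rot: [180.0, -0.0, 1.8]
wrist_force: [0.0, -0.3, -5.3]
opening: 0.053
```

```bash
python3 -m handwheel '[[0,0,0.002,0,0,0],[0,0,0.002,0,0,0],[0,0,0.002,0,0,0],[0,0,0,0,0,0],[0,0,0,0,0,0],[0,0,0,0,0,0],[0,0,0,0,0,0],[0,0,0,0,0,0]]'
python3 -m handwheel '[[0,0,0.001,0,0,0],[0,0,0.001,0,0,0],[0,0,0,0,0,0],[0,0,0,0,0,0],[0,0,0,0,0,0],[0,0,0,0,0,0],[0,0,0,0,0,0],[0,0,0,0,0,0]]'
```

```text
time: 21.32
ee_pos: [0.4836, -0.2836, 0.0592]
tcp_rot: [-180.0, -0.0, 1.8]
wrist_force: [-0.0, -0.9, -3.0]
opening: 0.0533
time: 21.98
ee_pos: [0.4836, -0.2836, 0.0572]
tcp_rot: [180.0, -0.0, 1.8]
wrist_force: [0.2, 0.1, -4.7]
opening: 0.053
```

```bash
python3 -m handwheel '[[0,0,0.001,0,0,0],[0,0,0.0005,0,0,0],[0,0,0,0,0,0],[0,0,0,0,0,0],[0,0,0,0,0,0],[0,0,0,0,0,0],[0,0,0,0,0,0],[0,0,0,0,0,0]]'
```

```text
time: 22.65
ee_pos: [0.4837, -0.2836, 0.0565]
tcp_rot: [180.0, -0.0, 1.8]
wrist_force: [-3.6, 2.4, 5.1]
opening: 0.0531
```

Floor contact at TCP z 0.0565, as predicted. Release and rise.

```bash
python3 -m handwheel '[[0,0,0,0,0,0],[0,0,0,0,0,0],[0,0,0,0,0,0],[0,0,0,0,0,0],[0,0,0,0,0,0],[0,0,0,0,0,0],[0,0,0,0,0,0],[0,0,0,0,0,0]]' 1
python3 -m handwheel '[[0,0,-0.005,0,0,0],[0,0,-0.010,0,0,0],[0,0,-0.020,0,0,0],[0,0,-0.030,0,0,0],[0,0,-0.030,0,0,0],[0,0,-0.030,0,0,0],[0,0,-0.020,0,0,0],[0,0,-0.010,0,0,0]]'
python3 - <<'E'
from h import *
# lever start: 60 mm behind ball along block x (yaw 12)
rel([.611-.055,.012-.012,.2115],[180,0,12])
a=snap("side")["img"];save("placed.png",a[130:330,200:420],3)
E
```

```text
time: 23.32
ee_pos: [0.4835, -0.2836, 0.0556]
tcp_rot: [-180.0, 0.0, 1.8]
wrist_force: [-1.0, -0.3, -0.4]
opening: 0.0858
time: 23.98
ee_pos: [0.4842, -0.284, 0.2151]
tcp_rot: [179.8, -0.2, 1.8]
wrist_force: [0.7, -0.4, 0.1]
opening: 0.0854
t23.98 at [ 0.4842 -0.284   0.2151] [179.8  -0.2   1.8] F [ 0.7 -0.4  0.1] op 0.0854
  shift now-frame mm [  80.6 -281.6    3.2]  shift target-frame mm [ 129.3 -262.8    3.6]  turn [  0.18  -0.23 -10.21]
```

View pics/placed.png

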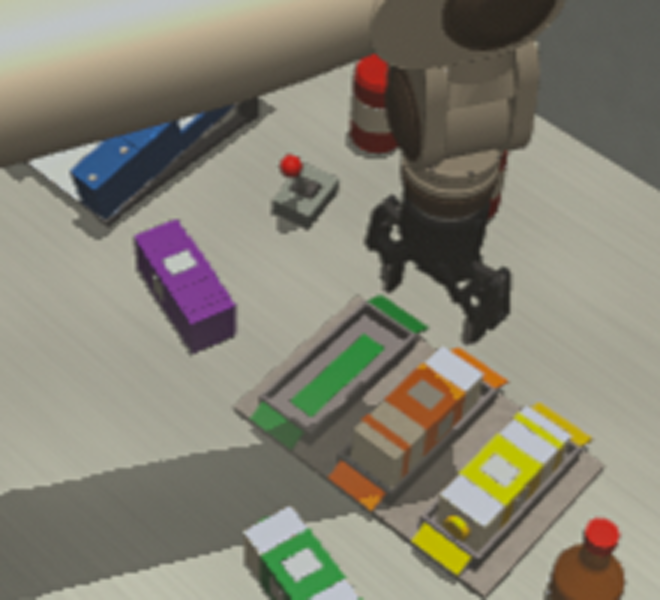

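Carton lies flat within the bay's walls (430,415). Now the lever: shut the fingers, align with the block (12°), approach from the robot side.

```bash
python3 -m handwheel '[[0,0,0,0,0,-5.1],[0,0,0,0,0,-5.1],[0.010,-0.020,0,0,0,0],[0.017,-0.035,0,0,0,0],[0.017,-0.035,0,0,0,0],[0.017,-0.035,0,0,0,0],[0.017,-0.035,0,0,0,0],[0.017,-0.035,0,0,0,0]]' -1
python3 -m handwheel '[[0.017,-0.035,0,0,0,0],[0.017,-0.035,0,0,0,0],[0,0,0.02,0,0,0],[0,0,0.035,0,0,0],[0,0,0.035,0,0,0],[0,0,0.02,0,0,0],[0,0,0.01,0,0,0],[0,0,0,0,0,0]]'
python3 - <<'E'
from h import *
c=np.array([.645,.0225]);e=np.array([np.cos(np.radians(12)),np.sin(np.radians(12))])
rel([*(c-.093*e),.095],[180,0,12])
rel([*(c+.014*e),.095],[180,0,12])
a=snap("side");b=snap("top");save("lev.png",np.hstack([a["img"][130:240,230:370],b["img"][120:230,200:340]]),2.8)
E
```

```text
time: 24.7
ee_pos: [0.5357, -0.0713, 0.2096]
tcp_rot: [-180.0, 0.1, 12.0]
wrist_force: [-0.0, -1.1, 0.4]
opening: -0.0002
time: 25.37
ee_pos: [0.553, 0.0025, 0.0876]
tcp_rot: [-179.9, 0.3, 12.0]
wrist_force: [0.0, 0.3, 0.0]
opening: -0.0001
t25.37 at [0.553  0.0025 0.0876] [-179.9    0.3   12. ] F [0.  0.3 0. ] op -0.0001
  shift now-frame mm [ 1.1 -0.4 -7.4]  shift target-frame mm [ 1.1 -0.4 -7.4]  turn [-0.06  0.28 -0.01]
t25.37 at [0.553  0.0025 0.0876] [-179.9    0.3   12. ] F [0.  0.3 0. ] op -0.0001
  shift now-frame mm [108.1  -0.5  -7.9]  shift target-frame mm [108.1  -0.4  -7.4]  turn [-0.06  0.28 -0.01]
```

View pics/lev.png

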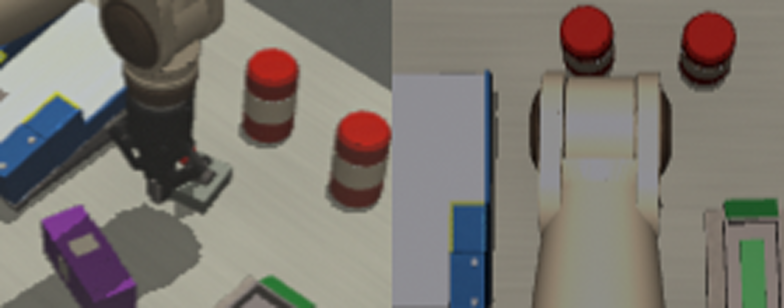

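Fingers stand shut just on the robot side of the ball (side crop, ball just visible at (185,160)). Pushing.

```bash
python3 -m handwheel '[[0.006,0,-0.004,0,0,0],[0.008,0,-0.003,0,0,0],[0.010,0,0,0,0,0],[0.010,0,0,0,0,0],[0.010,0,0,0,0,0],[0.010,0,0,0,0,0],[0.010,0,0,0,0,0],[0.006,0,0,0,0,0]]'
python3 -m handwheel '[[0.006,0,0,0,0,0],[0.006,0,0,0,0,0],[0.006,0,0,0,0,0],[0.006,0,0,0,0,0],[0.006,0,0,0,0,0],[0.004,0,0,0,0,0],[0,0,0,0,0,0],[0,0,0,0,0,0]]'
```

```text
time: 26.13
ee_pos: [0.6251, 0.0171, 0.0997]
tcp_rot: [180.0, -0.2, 12.0]
wrist_force: [0.2, 0.1, 0.3]
opening: 0.0001
time: 26.8
ee_pos: [0.6566, 0.0241, 0.0976]
tcp_rot: [180.0, 0.0, 12.0]
wrist_force: [-0.2, -0.2, -0.7]
opening: 0.0
```

```bash
python3 -m handwheel '[[0.002,0,0,0,0,0],[0.002,0,0,0,0,0],[0.002,0,0,0,0,0],[0,0,0,0,0,0],[0,0,0,0,0,0],[0,0,0,0,0,0],[0,0,0,0,0,0],[0,0,0,0,0,0]]'
python3 -m handwheel '[[0.002,0,0,0,0,0],[0.001,0,0,0,0,0],[0,0,0,0,0,0],[0,0,0,0,0,0],[0,0,0,0,0,0],[0,0,0,0,0,0],[0,0,0,0,0,0],[0,0,0,0,0,0]]'
python3 - <<'E'
from h import *
a=snap("side");W=a["W"];h=cv2.cvtColor(a["img"],cv2.COLOR_RGB2HSV)
with np.errstate(invalid='ignore'): m=(cv2.inRange(h,(0,140,70),(6,255,255))>0)&(abs(W[...,0]-.65)<.08)&(abs(W[...,1]-.02)<.06)
print(m.sum(),np.median(W[m],0),np.percentile(W[m],[2,98],0))
E
```

```text
time: 27.47
ee_pos: [0.6606, 0.0249, 0.0975]
tcp_rot: [-180.0, 0.2, 12.0]
wrist_force: [-9.9, -1.7, 2.2]
opening: -0.0
time: 28.13
ee_pos: [0.6612, 0.025, 0.0974]
tcp_rot: [-180.0, 0.5, 11.9]
wrist_force: [-23.8, -5.1, 8.8]
opening: 0.0
  return _methods._mean(a, axis=axis, dtype=dtype,
  ret = um.true_divide(
Traceback (most recent call last):
IndexError: index -1 is out of bounds for axis 0 with size 0
```

The fingers press on the end stop (24 N). Backing off, rising, moving clear, then final check.

```bash
python3 -m handwheel '[[-0.010,0,0,0,0,0],[-0.020,0,0,0,0,0],[-0.030,0,0,0,0,0],[-0.030,0,0,0,0,0],[0,0,-0.020,0,0,0],[0,0,-0.030,0,0,0],[0,0,-0.040,0,0,0],[0,0,-0.040,0,0,0]]'
python3 -m handwheel '[[-0.030,0,-0.02,0,0,0],[-0.035,0,-0.01,0,0,0],[-0.035,0,0,0,0,0],[-0.035,0,0,0,0,0],[-0.035,0,0,0,0,0],[-0.020,0,0,0,0,0],[-0.010,0,0,0,0,0],[0,0,0,0,0,0]]'
python3 - <<'E'
from h import *
for n in("side","top"):
    a=snap(n);W=a["W"];h=cv2.cvtColor(a["img"],cv2.COLOR_RGB2HSV); save("fin_%s.png"%n,a["img"],1.4)
    W0=np.load(n+"0.npz")["W"]
    with np.errstate(invalid='ignore'):
        m=(cv2.inRange(h,(0,140,70),(6,255,255))>0)&(abs(W[...,0]-.65)<.08)&(abs(W[...,1]-.02)<.05)
        print(n,"ball",m.sum(),np.nanmedian(W[m],0).round(4) if m.any() else None)
        L=W-np.array([.487,-.283,0]); t=np.radians(1.8); X=L[...,0]*np.cos(t)+L[...,1]*np.sin(t); Y=-L[...,0]*np.sin(t)+L[...,1]*np.cos(t)
        q=(abs(X)<.1)&(abs(Y)<.04)&(abs(W[...,2]-.07)<.012)
        if q.any(): print(" carton top x",np.percentile(X[q],[1,99]).round(4),"y",np.percentile(Y[q],[2,98]).round(4),"z",np.median(W[q][:,2]).round(4))
E
```

```text
time: 28.85
ee_pos: [0.5764, 0.0072, 0.229]
tcp_rot: [-180.0, 0.0, 12.0]
wrist_force: [1.3, -0.0, 0.4]
opening: -0.0002
time: 29.52
ee_pos: [0.3805, -0.0346, 0.2587]
tcp_rot: [180.0, -0.1, 11.9]
wrist_force: [0.5, 0.1, 0.1]
opening: 0.0003
side ball 32 [0.6784 0.023  0.1007]
 carton top x [-0.074   0.0652] y [-0.029   0.0243] z 0.0697
top ball 37 [0.6795 0.0285 0.1012]
 carton top x [-0.0714  0.0658] y [-0.0251  0.0279] z 0.0693
```

View pics/fin_side.png

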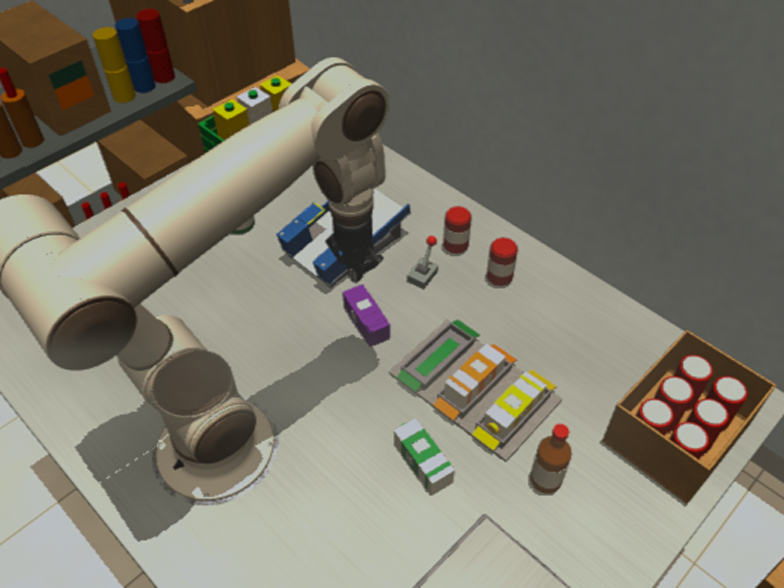

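```bash
python3 -c "
from workcell import order; print(order.job_done())"
```

```text
the job is handed in; nothing more can be done
None
```

The job is done and handed in at about 29.6 s of the 64 s allowed. The hand-in gives no verdict, so success rests on my own last checks.

**What I did:**
- I pushed the orange carton up the chute with one finger reaching down the outlet, then gripped it clear of the flanges and lifted it out.
- That first grip was too low for the bay walls. I set the carton down on clear table, regripped it 12 mm higher and 6 mm along, and lowered it into the orange bay until it touched the floor. I then let go.
- Only then did I push the red lever over until it pressed on its stop (about 24 N), and moved the arm clear.

**Last checks:**
- **Carton:** both cameras show it flat. Its centre is about 3–4 mm off along the bay, which I intended, to leave room for the cap. It is at most 2–3 mm off across the bay. Its top is at 0.070 m, where it should be for a carton on the bay floor.
- **Camera disagreement:** the two views differ by about 3–4 mm across the bay, which is calibration bias and still inside the 8 mm limit.
- **Lever:** the ball moved about 72 mm, which works out to roughly 0.94 rad, though pressing on the stop suggests nearer 1.0. The limit is 0.9, so by the camera alone this margin is the smallest of the lot.
- **Other stock:** the yellow and green cartons, the cans and the sauce bottle look unmoved in the final picture. I did not measure them, and the arm largely hid the jar in that view.

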